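# Walk the mould frame off a casting with a mallet

## Task

Strip the mould frame off the cast block: with the mallet, tap the frame's two ears down in turn, lightly and a little at a time so that the frame never leans more than about 4 degrees, until it sits on the base plate at both ends; do not hit the block itself, and do not push the frame with the gripper. Lay the mallet back on the bench clear of the stand, then set the block gently across both battens of the drying board, near the middle, its length square to the battens; leave everything else where it stands.

Things in the scene. Friction and masses are not known exactly. Their poses are not given: they have to be found in the camera images.
- stripping_stand: fixed stand: grey base plate 96 x 190 x 12 mm, with a wooden former 42 x 108 mm that rises from it to 50 mm above the bench. Origin at the centre of the plate's underside (bench level), z up, y along the length of stand, frame and block
- mould_frame: aluminium frame, outside 59 x 125 mm, 7 mm walls, 36 mm high, tight round the block, an ear at each end. It can only slide straight down (38 mm in all) over block and former on to the base plate, and lean lengthwise. It starts level, up to 8 mm down; each end stays wherever it is left. Origin: centre of its underside; y along its length
- ear_left (a point): centre of the top of the round black nylon striking pad (36 mm across) on the ear at the +y end of the frame, 90 mm from its middle, 6 mm above the frame's top edge; 54 mm above the bench when fully down. Pressed with about 10 N this end of the frame slides down, and goes on as long as it is pressed; the other end stays put
- ear_right (a point): the same on the ear at the -y end of the frame
- casting: the loose cast-stone block: grey, 44 x 110 x 38 mm (x, y, z), 0.4 kg, inside the frame. It stands on the former, its underside 50 mm and its top 88 mm above the bench; the top is 2 mm or a little more above the frame's top edge at the start. Origin at the centre of its underside, z up, y along its length
- casting_center (a point): centre of the cast block (19 mm above its underside), axes as the block's: y along its length
- drying_board: fixed plywood board 150 x 104 x 12 mm with two wooden battens 14 mm wide, 96 mm long and 10 mm high, which run along the board's y at x = -36 and +36 mm. Origin at the centre of the board's underside (bench level)
- board_top (a point): middle of the board, at the height of the battens' tops (22 mm above the bench), axes as the board's
- mallet: the loose mallet: 199 mm long, 0.7 kg, wooden handle and grey bell-shaped head 68 mm across; it lies on the bench. Origin at its middle, at bench level as it lies; y along its axis, the head at -y, z up as it lies
- mallet_grip (a point): place to grip the handle from above, close to the head and to the centre of mass: 15 mm from the mallet's middle towards the head, 30 mm above the bench as it lies; there the handle is 22 mm wide (across x) for grasping; the head begins 18 mm farther on
- mallet_head (a point): middle of the head, 43 mm from mallet_grip; the underside of the head is 30 mm below this point as the mallet lies
- wax_tin: bystander: round flat tin, 67 mm across, 44 mm high
- stone_sample: bystander: rough stone piece 44 x 64 x 28 mm
- rubbing_stone: bystander: grey rubbing stone 26 x 68 x 22 mm
- tall_bottle (a point): top of a fixed dark brown and green bottle, 65 mm across, 226 mm high, that stands between the left and right parts of the bench: keep clear, carry things over it or round it
- short_bottle (a point): top of a fixed green bottle with a red cap, 45 mm across, 166 mm high, near the tall one: keep clear
Things that resemble listed ones, but are neither listed nor needed, are in the scene too. Of the things that look like the drying_board, the smaller one is meant.

How it is judged:
By the outcome, as a careful person would: the job done as asked, in the order asked, and still so for the second after the job is handed in, with the robot touching nothing.
It also fails if it takes over 70 s, if anything falls off the work surface, if the arm or the gripper's body presses on something with over 40 N, if the wrist force passes 120 N, or if a joint passes its speed limit or range.

## Robot

A 7-joint arm with a two-finger parallel gripper is mounted at the origin on a cart in front of the work surface, level with it; the furniture and walls round the work are solid. World frame = base frame: x ahead of the robot, y to its left, z up, the work surface at z = 0. Lengths are in mm, angles in rad, forces in N, time in s.
With the tool pointing down it reaches from about 425 to 950 mm from the base axis. Payload 4.7 kg.
Tool frame: the origin (TCP) lies at the very end of the fingers, on their centre line; the grasp point (between the pads) lies manip.hold_point_z behind it (manip.hold_point_z is the distance from the TCP to the grasp point, in mm); z points along the fingers, y is the line along which they close (so a half turn about z gives the same grasp; the last joint's range is limited). The gripper opens to 85 mm and grips with 20 to 120 N. Pads are 22 mm wide; open, the fingers measure 114 mm over their backs; the gripper's body (76 mm by 85 mm) begins 54 mm behind the grasp point. The pads swing forward as they close: fully open they stand 13 mm farther back than shut.
Start: joints at [1.088, 0.469, -0.049, 1.532, 0.024, 1.141, -0.082], TCP at [295.956, -606.678, 231.335] pointing down, gripper open.
Joint ranges: [-2.59, 2.59], [-0.33, 1.99], [-1.39, 1.29], [0.1, 2.45], [-1.04, 4.18], [0.21, 1.99], [-2.66, 2.66]. Speed limits (rad/s): [2.57, 2.57, 3.14, 3.14, 3.14, 3.14, 3.14].

## Interface

Orientations are given as a unit quaternion [x, y, z, w].
In Python, from cell import manip, grab_frame, camera_params, spotter gives the robot as it stands.
- The arm moves only by the tool move_arm, never from a script. Its argument "targets" is a list of rows, each an object of numbers: "dx", "dy", "dz": the shift along the tool's x, y, z in units of 60 mm (1.0 is 60 mm); "ax", "ay", "az": the turn, a rotation vector about the tool's x, y, z in units of 5 degrees (1.0 is 5 degrees). A call has 1 to 20 rows; each row shifts and turns the commanded pose from where the row before left it, along the tool's axes as they then stand; what a row does not reach is not made up. A row lasts 1/8 s, in which the tool goes at most 62.5 mm and 10.7 degrees, less where a joint would pass 70% of its speed; a pose out of reach is approached as far as the arm can. A call is refused whole if a number of a shift passes 1 or a number of a turn 1, either way. A call with a gripper value outside its range is refused whole. "claw" is the opening, from 0 (shut) to 1 (fully open), set as the call begins (left out, the last holds). The fingers move at their own pace and stop on an object; "squeeze" is the grip in N (left out, the last holds). Time passes only in rows, so rows that do not move let the fingers close. It gives the time, the measured TCP pose, the force, the opening and the grip force at its end, in the units of the state.
- manip.state(): the state, without advancing time (a new reading comes with each control period).
- grab_frame(name): name is "scene" or "top"; returns the picture (420x560x3 uint8, red, green, blue); there is no depth.
- camera_params(name): a dict with "fov_y" (degrees; the focal length in pixels is half the picture's height over the tangent of half this angle, whatever the lens; pixels are square), "cx", "cy" (the principal point, pixels), "rvec" (rotation vector, rad) and "tvec" (3), from world to camera coordinates, as OpenCV has them. Camera axes: x right, y down, z forward; pixel columns grow to the right and rows downward; lengths in mm; the calibration is good to about 2 mm. A picture is of the moment at which its call begins. camera_params takes no time and is no camera call.
- manip.close_job(): hands the job in; it is judged then, once.
Trained networks look in the newest picture that a camera, given by its name, has taken for a name from the list of things; names that differ only in an ending like _2 or _b are one class to them, and where a whole thing is asked for, a point or a joint stands for the part that bears it (a point fixed in the world has none). Each returns a list of dicts, best first, with "p" (0 to 1); they miss things now and then, are a little off and sometimes report something else, mostly with a low value. They report only what shows in the picture. A call takes as long as a camera call. They do not tell look-alikes from the thing itself.
- spotter.search_frame(camera, label): "position" ([column, row] in pixels, amid what is visible of it).
- spotter.tip_of(camera, label): "position" ([column, row] in pixels: a listed point, or the origin of a listed thing).
The state is a dict: "t": time; "joints": joint angles; "dq": joint speeds; "tau": joint torques, N m; "ee_pos": TCP position; "orientation": TCP orientation; "contact_force": force on the tool from outside, world axes, zero at the start; "moment": the same for the moment, N m; "grip_width": finger opening in mm; "gripper_force": force on a finger pad.
Only numpy, scipy, OpenCV 4.12 (cv2) and the standard library are available. Lean on these libraries where they do the work, as an engineer would, in place of code of your own. Each camera call takes 0.05 s, during which the arm holds its last target. There are 200 camera calls.

## Working session

There is one attempt and no reset: what is moved stays moved. The work goes in short steps, Python scripts to look and compute and a tool call to move; the robot and the scene stay as the last step left them, time stands still between calls to the robot, and variables do not carry over. Pictures are saved under pics/ and viewed, at most 10 in all, crops included, and the job is handed in when it is done.

Besides the shell and the picture viewer there is one more tool, called after "Emit:" as a command line: name --argument value ..., lists and objects as JSON in quotes. move_arm: Moves the arm, as the interface text tells. Its arguments: {"type":"object","properties":{"targets":{"type":"array","items":{"type":"object","properties":{"dx":{"type":"number"},"dy":{"type":"number"},"dz":{"type":"number"},"ax":{"type":"number"},"ay":{"type":"number"},"az":{"type":"number"}}}},"claw":{"type":"number"},"squeeze":{"type":"number"}},"required":["targets"]}

```bash
mkdir -p pics; ls
cat > h.py <<'E'
import numpy as np, cv2
from cell import manip, grab_frame, camera_params, spotter
from scipy.spatial.transform import Rotation as R
def cam(n):
    c=camera_params(n); f=210/np.tan(np.radians(c["fov_y"])/2)
    return np.array([[f,0,c["cx"]],[0,f,c["cy"]],[0,0,1]]),np.array(c["rvec"],float),np.array(c["tvec"],float)
def ray(n,px,z):
    K,r,t=cam(n); M=cv2.Rodrigues(r)[0]; o=-M.T@t
    d=M.T@np.linalg.solve(K,[px[0],px[1],1]); return o+d*(z-o[2])/d[2]
def proj(n,P):
    K,r,t=cam(n); return cv2.projectPoints(np.array(P,float).reshape(-1,3),r,t,K,None)[0][:,0]
def save(n,f): 
    im=grab_frame(n); cv2.imwrite(f"pics/{f}.png",im[:,:,::-1]); return im
E
python3 - <<'E'
from h import *
np.set_printoptions(precision=1,suppress=True)
a=save("scene","s0");b=save("top","t0")
cv2.imwrite("pics/both.png",cv2.resize(np.hstack([a,b])[:,:,::-1],(800,300)))
print(manip.hold_point_z, manip.state())
for c in("scene","top"): print(c,camera_params(c))
Z=dict(stripping_stand=0,ear_left=85,ear_right=85,casting_center=69,drying_board=0,board_top=22,mallet=0,mallet_grip=30,mallet_head=30,wax_tin=0,stone_sample=0,rubbing_stone=0,tall_bottle=226,short_bottle=166)
for l,z in Z.items():
  for c in("top","scene"):
    print(l,c,[(np.round(d["position"]),round(d["p"],2),ray(c,d["position"],z)[:2]) for d in spotter.tip_of(c,l)[:4]])
E
```

```text
pics
18.700000000000003 {'t': 0.1, 'joints': array([ 1.1,  0.5, -0. ,  1.5,  0. ,  1.1, -0.1]), 'dq': array([-0., -0., -0., -0., -0.,  0.,  0.]), 'tau': array([  0. , -51.2,  -0. , -23.8,   0. ,   0. ,   0. ]), 'ee_pos': array([ 295.7, -606.2,  230.4]), 'orientation': array([ 1. ,  0.2, -0. , -0. ]), 'contact_force': array([-1.2,  0.1,  0.2]), 'moment': array([-0.,  0.,  0.]), 'gripper_force': 0.0, 'grip_width': 85.42387041005811}
scene {'fov_y': 45.464730691333095, 'cx': 276.3332437001127, 'cy': 206.69538984583, 'rvec': array([ 2.4, -0.8,  0.3]), 'tvec': array([-367.1,  433.8, 1955.3])}
top {'fov_y': 47.46351731023149, 'cx': 273.8557948854847, 'cy': 210.46695902531633, 'rvec': array([ 2.2, -2.1,  0.2]), 'tvec': array([ 129.3,  557.7, 1757.2])}
stripping_stand top [(array([356., 228.]), 0.7, array([ 499.6, -174.4]))]
stripping_stand scene [(array([306., 282.]), 0.57, array([ 491.1, -157.8]))]
ear_left top [(array([332., 230.]), 0.63, array([481.9, -69.1]))]
ear_left scene [(array([308., 272.]), 0.67, array([ 489.3, -165. ])), (array([294., 258.]), 0.64, array([484.8, -79.3])), (array
[... 1402 characters left out ...]
, array([ 615.8, -260.9])), (array([287., 225.]), 0.73, array([605.8, 121.4]))]
stone_sample top [(array([280., 198.]), 0.64, array([610.7, 123. ])), (array([377., 197.]), 0.55, array([ 625.1, -255.9]))]
stone_sample scene [(array([286., 226.]), 0.4, array([602. , 117.9]))]
rubbing_stone top [(array([283., 228.]), 0.54, array([494.3, 106.3]))]
rubbing_stone scene [(array([267., 241.]), 0.63, array([483.7, 101.3]))]
tall_bottle top [(array([306., 175.]), 0.93, array([649.8,  37.9]))]
tall_bottle scene [(array([313., 202.]), 0.96, array([656. ,  21.8]))]
short_bottle top [(array([296., 203.]), 0.84, array([564.2,  68. ]))]
short_bottle scene [(array([288., 217.]), 0.78, array([556. ,  54.8]))]
```

View pics/t0.png

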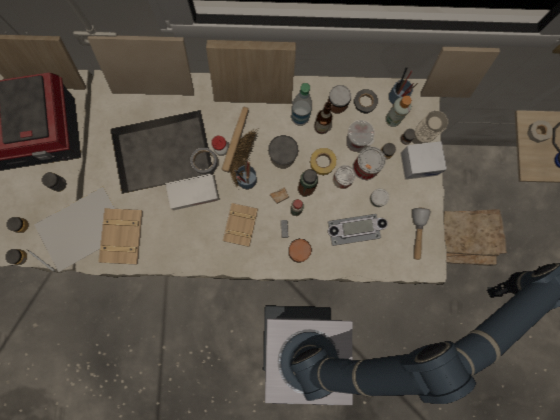

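View pics/s0.png

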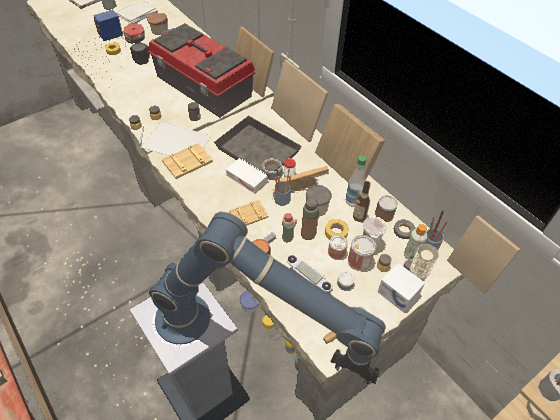

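The two tan slatted boards are at top (121,236), the larger, and (240,224), the smaller, so I choose the second. The only mallet is at (419,232), with its head at (422,217). The stand is at (357,229), and its ears are at about (334,231) and (382,224). The rubbing stone (284,228), stone sample (279,196) and tins are bystanders.

Run:
```python
from h import *
b=cv2.imread("pics/t0.png")
c=b[198:262,318:438]; d=b[198:262,215:263]
c=cv2.resize(c,None,fx=6,fy=6,interpolation=cv2.INTER_CUBIC)
d=cv2.resize(d,None,fx=4,fy=4,interpolation=cv2.INTER_CUBIC)
o=np.zeros((600,720,3),np.uint8); o[:384]=c; d=d[:216]; o[384:384+d.shape[0],:192]=d[:216]
s=cv2.imread("pics/s0.png"); e=cv2.resize(s[240:305,275:365],None,fx=3.3,fy=3.3,interpolation=cv2.INTER_CUBIC); o[384:384+214,200:200+e.shape[1]]=e[:214]
o=cv2.convertScaleAbs(o,alpha=1.2)
cv2.imwrite("pics/c0.png",o)
K,r,t=cam("top");M=cv2.Rodrigues(r)[0];print(-M.T@t)
K,r,t=cam("scene");M=cv2.Rodrigues(r)[0];print(-M.T@t)
```

```text
[ 267.39546215  150.38988619 1822.42054141]
[-259.47598064 -915.6860925  1800.10211423]
```

View pics/c0.png

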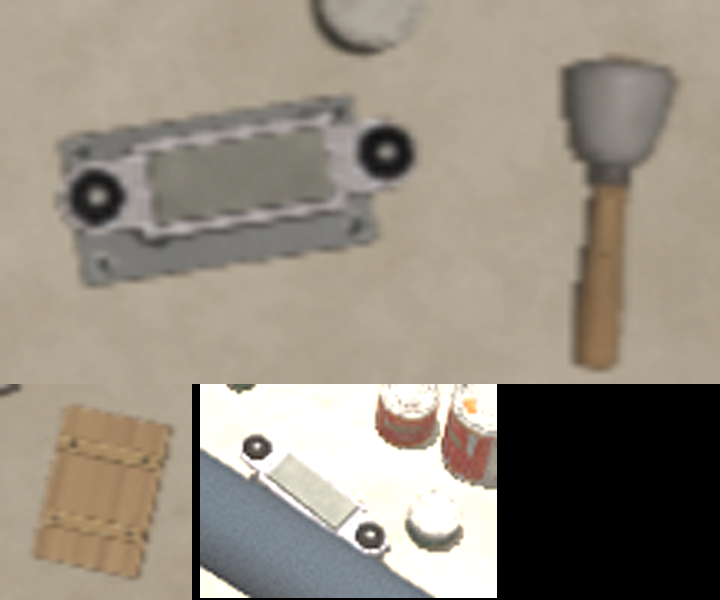

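The crop confirms the choices. In top pixels, the pads are at about (334,230) and (382,223), the mallet points its head towards +x, and the smaller board is yawed about 12°. Next I fit the poses.

```bash
cat >> h.py <<'E'
def loc(p,L): # p=x,y,yaw ; L nx3
    L=np.array(L,float); c,s=np.cos(p[2]),np.sin(p[2])
    return np.c_[p[0]+c*L[:,0]-s*L[:,1],p[1]+s*L[:,0]+c*L[:,1],L[:,2]]
E
python3 - <<'E'
from h import *
from scipy.optimize import least_squares as ls
np.set_printoptions(precision=2,suppress=True)
def up(o,k,P): return [np.array(o)+(np.array(p)+.5)/k-.5 for p in P]
so=np.array([275,240])
# stand
T=up((318,198),6,[(97,196),(386,152),(150,155),(328,125),(334,197),(158,228),(60,140),(350,97),(378,237),(85,285)])
S=up((275,240),3.3,[(257-200,447-384),(370-200,535-384)])
def f(p):
    h=p[3]
    L=[(0,90,h),(0,-90,h),(22,55,88),(22,-55,88),(-22,-55,88),(-22,55,88),(48,95,12),(48,-95,12),(-48,-95,12),(-48,95,12)]
    r=proj("top",loc(p,L))-T; w=np.array([2]*2+[1]*8)[:,None]
    return np.r_[(r*w).ravel(),((proj("scene",loc(p,L[:2]))-S)*1.5).ravel(),(h-88)/4]
s=ls(f,[500,-163,.15,88],loss="soft_l1");print("stand",s.x,s.fun)
# board
T2=up((215,198),4,[(68,21),(172,42),(137,193),(35,172)])
g=lambda p:(proj("top",loc(p,[(75,52,12),(75,-52,12),(-75,-52,12),(-75,52,12)]))-T2).ravel()
b=ls(g,[500,275,-.2]);print("board",b.x,b.fun)
# mallet: silhouette at axis height 30
T3=up((318,198),6,[(620,58),(597,368),(606,186)])
m=[ray("top",q,z)[:2] for q,z in zip(T3,(30,30,30))];print("mallet",m,np.linalg.norm(m[0]-m[1]),np.degrees(np.arctan2(*(m[0]-m[1])[::-1])))
W=up((318,198),6,[(562,75),(676,75),(572,315),(617,315)])
print([ray("top",q,30)[:2] for q in W])
print(manip.state()["joints"],manip.state()["ee_pos"],R.from_quat(manip.state()["orientation"]).as_matrix())
E
```

```text
stand [ 495.   -165.04    0.18   85.85] [-0.19  0.6  -0.07  0.37 -0.5  -0.28 -0.71  0.18  0.52 -0.05  0.29 -0.64
  0.08 -0.22  0.44 -0.53  0.49  0.74  0.25  0.36  0.29 -0.61  0.34 -0.44
 -0.54]
board [502.42 270.42  -0.18] [-0.22 -0.32  0.21 -0.06  0.64  0.37 -0.63 -0.01]
mallet [array([ 584.07, -416.28]), array([ 387.11, -397.38]), array([ 501.84, -405.54])] 197.8719452088202 -5.480937073310565
[array([ 572.1 , -379.12]), array([ 574.09, -451.67]), array([ 419.81, -382.4 ]), array([ 420.57, -410.65])]
[ 1.09  0.47 -0.05  1.53  0.02  1.14 -0.08] [ 295.95 -606.68  231.32] [[ 0.9   0.44  0.  ]
 [ 0.44 -0.9  -0.  ]
 [ 0.    0.   -1.  ]]
```

Emit:
move_arm --targets '[{"az": 0.9,"dz": 0.1},{"az": 0.9,"dz": 0.2},{"az": 0.9,"dz": 0.2},{"az": 0.9,"dz": 0.2},{"az": 0.9,"dz": 0.2},{"az": 0.9,"dz": 0.1},{"az": 0.9},{"dx": 0.2,"dy": -0.25},{"dx": 0.4,"dy": -0.48},{"dx": 0.55,"dy": -0.64},{"dx": 0.55,"dy": -0.64},{"dx": 0.55,"dy": -0.64},{"dx": 0.5,"dy": -0.58},{"dx": 0.33,"dy": -0.39},{},{}]' --claw 1 --squeeze 110

```text
schema error: expected keys dx, dy, dz, ax, ay, az
```

Emit:
move_arm --targets '[{"dx": 0,"dy": 0,"dz": 0.1,"ax": 0,"ay": 0,"az": 0.9},{"dx": 0,"dy": 0,"dz": 0.2,"ax": 0,"ay": 0,"az": 0.9},{"dx": 0,"dy": 0,"dz": 0.2,"ax": 0,"ay": 0,"az": 0.9},{"dx": 0,"dy": 0,"dz": 0.2,"ax": 0,"ay": 0,"az": 0.9},{"dx": 0,"dy": 0,"dz": 0.2,"ax": 0,"ay": 0,"az": 0.9},{"dx": 0,"dy": 0,"dz": 0.1,"ax": 0,"ay": 0,"az": 0.9},{"dx": 0,"dy": 0,"dz": 0,"ax": 0,"ay": 0,"az": 0.9},{"dx": 0.2,"dy": -0.25,"dz": 0,"ax": 0,"ay": 0,"az": 0},{"dx": 0.4,"dy": -0.48,"dz": 0,"ax": 0,"ay": 0,"az": 0},{"dx": 0.55,"dy": -0.64,"dz": 0,"ax": 0,"ay": 0,"az": 0},{"dx": 0.55,"dy": -0.64,"dz": 0,"ax": 0,"ay": 0,"az": 0},{"dx": 0.55,"dy": -0.64,"dz": 0,"ax": 0,"ay": 0,"az": 0},{"dx": 0.5,"dy": -0.58,"dz": 0,"ax": 0,"ay": 0,"az": 0},{"dx": 0.33,"dy": -0.39,"dz": 0,"ax": 0,"ay": 0,"az": 0},{"dx": 0,"dy": 0,"dz": 0,"ax": 0,"ay": 0,"az": 0},{"dx": 0,"dy": 0,"dz": 0,"ax": 0,"ay": 0,"az": 0}]' --claw 1 --squeeze 110

```text
t: 3.5
ee_pos: [500.3, -408.3, 171.4]
orientation: [0.999, -0.048, -0.0, 0.0]
contact_force: [-0.3, 0.2, -0.4]
grip_width: 85.1
gripper_force: 0.0
```

```bash
cat >> h.py <<'E'
def st():
    np.set_printoptions(precision=2,suppress=True)
    s=manip.state(); M=R.from_quat(s["orientation"]).as_matrix()
    print("t",s["t"],"p",s["ee_pos"],"yaw",np.degrees(np.arctan2(M[1,0],M[0,0])),"z",M[:,2],"F",s["contact_force"],"w",s["grip_width"],s["gripper_force"]); return s,M
def to(x,y,z,yaw=None):
    s,M=st(); print("units",M.T@(np.array([x,y,z])-s["ee_pos"])/60, None if yaw is None else ((np.degrees(np.arctan2(M[1,0],M[0,0]))-yaw)/5))
E
python3 -c "
from h import *
to(500.6,-408.4,12,-5.5)"
```

```text
t 3.5 p [ 500.28 -408.29  171.44] yaw -5.466714369084027 z [-0. -0. -1.] F [-0.29  0.21 -0.41] w 85.14122529762136 0.0
units [ 0.01 -0.    2.66] 0.006657126183194606
```

Emit:
move_arm --targets '[{"dx": 0,"dy": 0,"dz": 0.3,"ax": 0,"ay": 0,"az": 0},{"dx": 0,"dy": 0,"dz": 0.6,"ax": 0,"ay": 0,"az": 0},{"dx": 0,"dy": 0,"dz": 0.6,"ax": 0,"ay": 0,"az": 0},{"dx": 0,"dy": 0,"dz": 0.6,"ax": 0,"ay": 0,"az": 0},{"dx": 0,"dy": 0,"dz": 0.36,"ax": 0,"ay": 0,"az": 0},{"dx": 0,"dy": 0,"dz": 0.2,"ax": 0,"ay": 0,"az": 0},{"dx": 0,"dy": 0,"dz": 0,"ax": 0,"ay": 0,"az": 0}]'

```text
t: 4.38
ee_pos: [499.6, -408.3, 10.6]
orientation: [0.999, -0.048, -0.001, -0.0]
contact_force: [0.1, 0.4, -0.0]
grip_width: 85.2
gripper_force: 0.0
```

Emit:
move_arm --targets '[{"dx": 0,"dy": 0,"dz": 0,"ax": 0,"ay": 0,"az": 0},{"dx": 0,"dy": 0,"dz": 0,"ax": 0,"ay": 0,"az": 0},{"dx": 0,"dy": 0,"dz": 0,"ax": 0,"ay": 0,"az": 0},{"dx": 0,"dy": 0,"dz": 0,"ax": 0,"ay": 0,"az": 0},{"dx": 0,"dy": 0,"dz": 0,"ax": 0,"ay": 0,"az": 0},{"dx": 0,"dy": 0,"dz": 0,"ax": 0,"ay": 0,"az": 0}]' --claw 0 --squeeze 120

```text
t: 5.12
ee_pos: [501.0, -409.2, 13.0]
orientation: [0.999, -0.048, 0.001, 0.001]
contact_force: [-0.9, 0.2, 5.5]
grip_width: 20.5
gripper_force: 117.5
```

```bash
python3 -c "
from h import *
st()"
```

```text
t 5.125 p [ 501.05 -409.16   12.96] yaw -5.490689932771182 z [ 0. -0. -1.] F [-0.88  0.19  5.47] w 20.452066257153433 117.51067399978638
```

Emit:
move_arm --targets '[{"dx": 0,"dy": 0,"dz": -0.15,"ax": 0,"ay": 0,"az": 0},{"dx": 0,"dy": 0,"dz": -0.35,"ax": 0,"ay": 0,"az": 0},{"dx": 0,"dy": 0,"dz": -0.5,"ax": 0,"ay": 0,"az": 0},{"dx": 0,"dy": 0,"dz": -0.5,"ax": 0,"ay": 0,"az": 0},{"dx": 0,"dy": 0,"dz": -0.35,"ax": 0,"ay": 0,"az": -0.4},{"dx": 0,"dy": 0,"dz": -0.15,"ax": 0,"ay": 0,"az": -0.76},{"dx": 0,"dy": 0,"dz": 0,"ax": 0,"ay": 0,"az": -0.8},{"dx": 0,"dy": 0,"dz": 0,"ax": 0,"ay": 0,"az": -0.8},{"dx": 0,"dy": -0.2,"dz": 0,"ax": 0,"ay": 0,"az": -0.4},{"dx": -0.03,"dy": -0.45,"dz": 0,"ax": 0,"ay": 0,"az": 0},{"dx": -0.03,"dy": -0.55,"dz": 0,"ax": 0,"ay": 0,"az": 0},{"dx": -0.03,"dy": -0.55,"dz": 0,"ax": 0,"ay": 0,"az": 0},{"dx": 0,"dy": -0.4,"dz": 0,"ax": 0,"ay": 0,"az": 0},{"dx": 0,"dy": -0.24,"dz": 0,"ax": 0,"ay": 0,"az": 0},{"dx": 0,"dy": 0,"dz": 0,"ax": 0,"ay": 0,"az": 0},{"dx": 0,"dy": 0,"dz": 0,"ax": 0,"ay": 0,"az": 0}]'

```text
t: 7.12
ee_pos: [470.5, -269.4, 132.0]
orientation: [0.996, 0.089, 0.0, 0.001]
contact_force: [-0.2, -0.0, -7.0]
grip_width: 21.0
gripper_force: 118.4
```

Run:
```python
from h import *
to(470.2,-269.1,105,10.3)
a=grab_frame("top");b=grab_frame("scene")
np.set_printoptions(precision=1,suppress=True)
for c in("top","scene"):
  for l in("mallet_head","ear_left","ear_right"): print(c,l,[(np.round(d["position"]),round(d["p"],2)) for d in spotter.tip_of(c,l)[:3]])
o=np.hstack([cv2.resize(a[195:265,315:415],None,fx=4,fy=4,interpolation=2),cv2.resize(b[230:300,270:370],None,fx=4,fy=4,interpolation=2)])
cv2.imwrite("pics/c1.png",o[:,:,::-1])
```

```text
t 7.125 p [ 470.48 -269.45  131.96] yaw 10.220693297013804 z [ 0. -0. -1.] F [-0.15 -0.05 -6.96] w 21.022237139296994 118.35248351097107
units [-0.   -0.01  0.45] -0.01586134059723925
top mallet_head []
top ear_left [(array([336., 228.]), 0.92)]
top ear_right [(array([383., 225.]), 0.65), (array([377., 197.]), 0.65)]
scene mallet_head [(array([333., 277.]), 0.71), (array([310., 278.]), 0.2)]
scene ear_left [(array([293., 256.]), 0.66)]
scene ear_right [(array([327., 285.]), 0.77)]
```

View pics/c1.png

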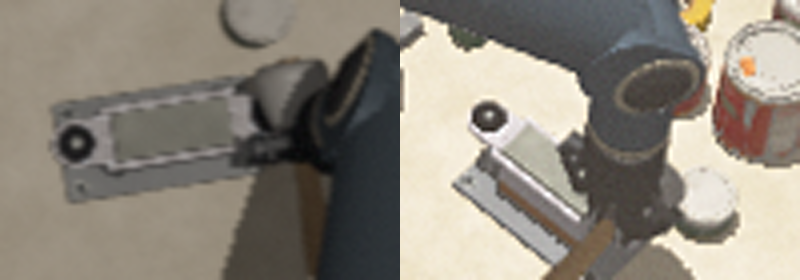

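The mallet head hangs over the right ear, at crop (290,90), and the left pad is visible at (75,143). I start lowering.

Emit:
move_arm --targets '[{"dx": 0,"dy": 0,"dz": 0.2,"ax": 0,"ay": 0,"az": 0},{"dx": 0,"dy": 0,"dz": 0.2,"ax": 0,"ay": 0,"az": 0},{"dx": 0,"dy": 0,"dz": 0.06,"ax": 0,"ay": 0,"az": 0},{"dx": 0,"dy": 0,"dz": 0,"ax": 0,"ay": 0,"az": 0}]'

```text
t: 8.02
ee_pos: [469.9, -267.8, 103.5]
orientation: [0.996, 0.09, -0.0, -0.0]
contact_force: [-0.4, -0.7, -7.7]
grip_width: 20.9
gripper_force: 118.3
```

Emit:
move_arm --targets '[{"dx": 0,"dy": 0,"dz": 0.03,"ax": 0,"ay": 0,"az": 0},{"dx": 0,"dy": 0,"dz": 0.03,"ax": 0,"ay": 0,"az": 0}]'

```text
t: 8.28
ee_pos: [470.4, -268.1, 100.7]
orientation: [0.996, 0.09, 0.0, 0.0]
contact_force: [0.5, 1.2, -6.6]
grip_width: 20.9
gripper_force: 118.3
```

Emit:
move_arm --targets '[{"dx": 0,"dy": 0,"dz": 0.03,"ax": 0,"ay": 0,"az": 0},{"dx": 0,"dy": 0,"dz": 0.03,"ax": 0,"ay": 0,"az": 0}]'

```text
t: 8.52
ee_pos: [470.5, -268.4, 97.9]
orientation: [0.996, 0.09, 0.0, 0.0]
contact_force: [-2.6, -0.3, 2.1]
grip_width: 20.7
gripper_force: 119.5
```

Emit:
move_arm --targets '[{"dx": 0,"dy": 0,"dz": 0.03,"ax": 0,"ay": 0,"az": 0},{"dx": 0,"dy": 0,"dz": 0.03,"ax": 0,"ay": 0,"az": 0},{"dx": 0,"dy": 0,"dz": 0,"ax": 0,"ay": 0,"az": 0}]'

```text
t: 8.9
ee_pos: [470.5, -268.8, 93.6]
orientation: [0.996, 0.089, 0.001, 0.001]
contact_force: [-2.1, -2.8, 0.5]
grip_width: 21.2
gripper_force: 119.6
```

Emit:
move_arm --targets '[{"dx": 0,"dy": 0,"dz": 0.02,"ax": 0,"ay": 0,"az": 0},{"dx": 0,"dy": 0,"dz": 0.02,"ax": 0,"ay": 0,"az": 0},{"dx": 0,"dy": 0,"dz": 0,"ax": 0,"ay": 0,"az": 0}]'

```text
t: 9.28
ee_pos: [470.6, -269.0, 91.1]
orientation: [0.996, 0.089, 0.001, 0.001]
contact_force: [-1.5, -4.3, 1.3]
grip_width: 20.9
gripper_force: 119.7
```

Run:
```python
from h import *
to(435.2,-76.3,102,10.3)
b=grab_frame("scene"); a=grab_frame("top")
o=np.hstack([cv2.resize(a[195:265,315:415],None,fx=4,fy=4,interpolation=2),cv2.resize(b[230:300,270:370],None,fx=4,fy=4,interpolation=2)])
cv2.imwrite("pics/c2.png",o[:,:,::-1])
```

```text
t 9.275 p [ 470.57 -269.01   91.1 ] yaw 10.25939538079011 z [ 0. -0. -1.] F [-1.48 -4.34  1.33] w 20.88721381236038 119.70422744750977
units [-0.01 -3.27 -0.19] -0.008120923841978111
```

View pics/c2.png

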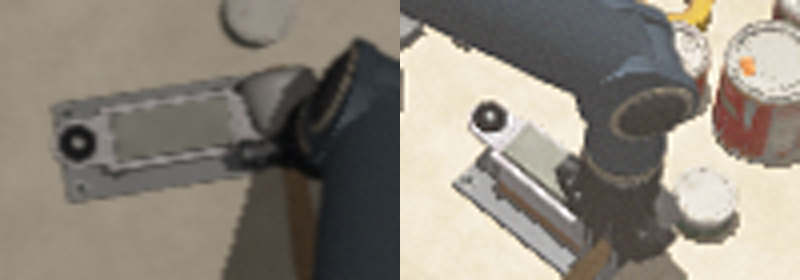

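The frame's right end is going down at about 9 N. I move to the left ear.

Emit:
move_arm --targets '[{"dx": 0,"dy": 0,"dz": -0.15,"ax": 0,"ay": 0,"az": 0},{"dx": 0,"dy": 0,"dz": -0.3,"ax": 0,"ay": 0,"az": 0},{"dx": 0,"dy": -0.15,"dz": -0.05,"ax": 0,"ay": 0,"az": 0},{"dx": 0,"dy": -0.4,"dz": 0,"ax": 0,"ay": 0,"az": 0},{"dx": 0,"dy": -0.6,"dz": 0,"ax": 0,"ay": 0,"az": 0},{"dx": 0,"dy": -0.7,"dz": 0,"ax": 0,"ay": 0,"az": 0},{"dx": 0,"dy": -0.65,"dz": 0,"ax": 0,"ay": 0,"az": 0},{"dx": 0,"dy": -0.5,"dz": 0,"ax": 0,"ay": 0,"az": 0},{"dx": 0,"dy": -0.27,"dz": 0,"ax": 0,"ay": 0,"az": 0},{"dx": 0,"dy": 0,"dz": 0.1,"ax": 0,"ay": 0,"az": 0},{"dx": 0,"dy": 0,"dz": 0.15,"ax": 0,"ay": 0,"az": 0},{"dx": 0,"dy": 0,"dz": 0.05,"ax": 0,"ay": 0,"az": 0},{"dx": 0,"dy": 0,"dz": 0,"ax": 0,"ay": 0,"az": 0}]'

```text
t: 11.0
ee_pos: [434.9, -75.7, 102.4]
orientation: [0.996, 0.089, -0.0, -0.0]
contact_force: [0.5, -0.4, -7.6]
grip_width: 21.0
gripper_force: 118.5
```

Emit:
move_arm --targets '[{"dx": 0,"dy": 0,"dz": 0.03,"ax": 0,"ay": 0,"az": 0},{"dx": 0,"dy": 0,"dz": 0.03,"ax": 0,"ay": 0,"az": 0},{"dx": 0,"dy": 0,"dz": 0.03,"ax": 0,"ay": 0,"az": 0},{"dx": 0,"dy": 0,"dz": 0.03,"ax": 0,"ay": 0,"az": 0}]'

```text
t: 11.5
ee_pos: [435.3, -74.8, 96.2]
orientation: [0.996, 0.09, 0.0, 0.0]
contact_force: [-3.5, 1.6, 2.8]
grip_width: 21.0
gripper_force: 119.9
```

Emit:
move_arm --targets '[{"dx": 0,"dy": 0,"dz": 0.03,"ax": 0,"ay": 0,"az": 0},{"dx": 0,"dy": 0,"dz": 0.03,"ax": 0,"ay": 0,"az": 0},{"dx": 0,"dy": 0,"dz": 0,"ax": 0,"ay": 0,"az": 0}]'

```text
t: 11.88
ee_pos: [435.2, -74.3, 92.0]
orientation: [0.996, 0.09, 0.0, -0.0]
contact_force: [-3.0, 3.6, 1.0]
grip_width: 20.9
gripper_force: 119.5
```

Emit:
move_arm --targets '[{"dx": 0,"dy": 0,"dz": 0.04,"ax": 0,"ay": 0,"az": 0},{"dx": 0,"dy": 0,"dz": 0.04,"ax": 0,"ay": 0,"az": 0},{"dx": 0,"dy": 0,"dz": 0.04,"ax": 0,"ay": 0,"az": 0},{"dx": 0,"dy": 0,"dz": 0.03,"ax": 0,"ay": 0,"az": 0},{"dx": 0,"dy": 0,"dz": 0,"ax": 0,"ay": 0,"az": 0}]'

```text
t: 12.5
ee_pos: [435.1, -73.7, 82.9]
orientation: [0.996, 0.091, 0.0, -0.001]
contact_force: [-2.9, 4.9, 0.4]
grip_width: 20.9
gripper_force: 119.5
```

Emit:
move_arm --targets '[{"dx": 0,"dy": 0,"dz": -0.15,"ax": 0,"ay": 0,"az": 0},{"dx": 0,"dy": 0,"dz": -0.3,"ax": 0,"ay": 0,"az": 0},{"dx": 0,"dy": 0.1,"dz": -0.05,"ax": 0,"ay": 0,"az": 0},{"dx": 0,"dy": 0.4,"dz": 0,"ax": 0,"ay": 0,"az": 0},{"dx": 0,"dy": 0.6,"dz": 0,"ax": 0,"ay": 0,"az": 0},{"dx": 0,"dy": 0.7,"dz": 0,"ax": 0,"ay": 0,"az": 0},{"dx": 0,"dy": 0.7,"dz": 0,"ax": 0,"ay": 0,"az": 0},{"dx": 0,"dy": 0.5,"dz": 0,"ax": 0,"ay": 0,"az": 0},{"dx": 0,"dy": 0.3,"dz": 0,"ax": 0,"ay": 0,"az": 0},{"dx": 0,"dy": 0,"dz": 0.1,"ax": 0,"ay": 0,"az": 0},{"dx": 0,"dy": 0,"dz": 0.15,"ax": 0,"ay": 0,"az": 0},{"dx": 0,"dy": 0,"dz": 0.05,"ax": 0,"ay": 0,"az": 0},{"dx": 0,"dy": 0,"dz": 0,"ax": 0,"ay": 0,"az": 0}]'

```text
t: 14.12
ee_pos: [470.3, -268.7, 94.7]
orientation: [0.996, 0.091, -0.0, -0.0]
contact_force: [0.4, 0.8, -7.4]
grip_width: 20.4
gripper_force: 118.6
```

Emit:
move_arm --targets '[{"dx": 0,"dy": 0,"dz": 0.04,"ax": 0,"ay": 0,"az": 0},{"dx": 0,"dy": 0,"dz": 0.04,"ax": 0,"ay": 0,"az": 0},{"dx": 0,"dy": 0,"dz": 0.04,"ax": 0,"ay": 0,"az": 0},{"dx": 0,"dy": 0,"dz": 0.04,"ax": 0,"ay": 0,"az": 0},{"dx": 0,"dy": 0,"dz": 0.02,"ax": 0,"ay": 0,"az": 0}]'

```text
t: 14.75
ee_pos: [470.9, -270.5, 84.8]
orientation: [0.996, 0.09, 0.001, 0.001]
contact_force: [-1.8, -1.2, 1.9]
grip_width: 20.9
gripper_force: 119.7
```

Emit:
move_arm --targets '[{"dx": 0,"dy": 0,"dz": 0.04,"ax": 0,"ay": 0,"az": 0},{"dx": 0,"dy": 0,"dz": 0.04,"ax": 0,"ay": 0,"az": 0},{"dx": 0,"dy": 0,"dz": 0.04,"ax": 0,"ay": 0,"az": 0},{"dx": 0,"dy": 0,"dz": 0.03,"ax": 0,"ay": 0,"az": 0},{"dx": 0,"dy": 0,"dz": 0,"ax": 0,"ay": 0,"az": 0}]'

```text
t: 15.38
ee_pos: [471.1, -271.5, 75.5]
orientation: [0.996, 0.089, 0.001, 0.001]
contact_force: [-0.8, -5.6, 0.5]
grip_width: 21.2
gripper_force: 119.8
```

Run:
```python
from h import *
to(435.2,-75.3,102,10.3)
```

```text
t 15.375 p [ 471.12 -271.48   75.48] yaw 10.229336529084035 z [ 0. -0. -1.] F [-0.81 -5.6   0.54] w 21.154228722632478 119.79787945747375
units [-0.01 -3.32 -0.45] -0.014132694183193096
```

Emit:
move_arm --targets '[{"dx": 0,"dy": 0,"dz": -0.15,"ax": 0,"ay": 0,"az": 0},{"dx": 0,"dy": 0,"dz": -0.35,"ax": 0,"ay": 0,"az": 0},{"dx": 0,"dy": -0.11,"dz": -0.1,"ax": 0,"ay": 0,"az": 0},{"dx": 0,"dy": -0.4,"dz": 0,"ax": 0,"ay": 0,"az": 0},{"dx": 0,"dy": -0.6,"dz": 0,"ax": 0,"ay": 0,"az": 0},{"dx": 0,"dy": -0.7,"dz": 0,"ax": 0,"ay": 0,"az": 0},{"dx": 0,"dy": -0.7,"dz": 0,"ax": 0,"ay": 0,"az": 0},{"dx": 0,"dy": -0.5,"dz": 0,"ax": 0,"ay": 0,"az": 0},{"dx": 0,"dy": -0.3,"dz": 0,"ax": 0,"ay": 0,"az": 0},{"dx": 0,"dy": 0,"dz": 0.15,"ax": 0,"ay": 0,"az": 0},{"dx": 0,"dy": 0,"dz": 0.2,"ax": 0,"ay": 0,"az": 0},{"dx": 0,"dy": 0,"dz": 0.05,"ax": 0,"ay": 0,"az": 0},{"dx": 0,"dy": 0,"dz": 0,"ax": 0,"ay": 0,"az": 0}]'

```text
t: 17.0
ee_pos: [434.7, -75.0, 86.7]
orientation: [0.996, 0.089, -0.001, -0.0]
contact_force: [-0.2, 1.1, -7.4]
grip_width: 20.7
gripper_force: 118.6
```

Emit:
move_arm --targets '[{"dx": 0,"dy": 0,"dz": 0.04,"ax": 0,"ay": 0,"az": 0},{"dx": 0,"dy": 0,"dz": 0.04,"ax": 0,"ay": 0,"az": 0},{"dx": 0,"dy": 0,"dz": 0.04,"ax": 0,"ay": 0,"az": 0},{"dx": 0,"dy": 0,"dz": 0.04,"ax": 0,"ay": 0,"az": 0},{"dx": 0,"dy": 0,"dz": 0.02,"ax": 0,"ay": 0,"az": 0}]'

```text
t: 17.62
ee_pos: [435.2, -73.9, 76.7]
orientation: [0.996, 0.09, 0.0, -0.0]
contact_force: [-2.6, 3.2, 3.8]
grip_width: 20.6
gripper_force: 120.0
```

Emit:
move_arm --targets '[{"dx": 0,"dy": 0,"dz": 0.04,"ax": 0,"ay": 0,"az": 0},{"dx": 0,"dy": 0,"dz": 0.04,"ax": 0,"ay": 0,"az": 0},{"dx": 0,"dy": 0,"dz": 0.02,"ax": 0,"ay": 0,"az": 0},{"dx": 0,"dy": 0,"dz": 0,"ax": 0,"ay": 0,"az": 0}]'

```text
t: 18.12
ee_pos: [435.0, -73.2, 70.3]
orientation: [0.996, 0.09, 0.0, -0.001]
contact_force: [-3.4, 5.2, 1.4]
grip_width: 20.8
gripper_force: 119.8
```

Emit:
move_arm --targets '[{"dx": 0,"dy": 0,"dz": 0.03,"ax": 0,"ay": 0,"az": 0},{"dx": 0,"dy": 0,"dz": 0.02,"ax": 0,"ay": 0,"az": 0},{"dx": 0,"dy": 0,"dz": 0,"ax": 0,"ay": 0,"az": 0}]'

```text
t: 18.5
ee_pos: [434.9, -72.9, 67.3]
orientation: [0.996, 0.091, -0.0, -0.001]
contact_force: [-2.7, 5.7, 2.6]
grip_width: 21.1
gripper_force: 119.8
```

Emit:
move_arm --targets '[{"dx": 0,"dy": 0,"dz": -0.15,"ax": 0,"ay": 0,"az": 0},{"dx": 0,"dy": 0,"dz": -0.4,"ax": 0,"ay": 0,"az": 0},{"dx": 0,"dy": 0.09,"dz": -0.15,"ax": 0,"ay": 0,"az": 0},{"dx": 0,"dy": 0.4,"dz": 0,"ax": 0,"ay": 0,"az": 0},{"dx": 0,"dy": 0.6,"dz": 0,"ax": 0,"ay": 0,"az": 0},{"dx": 0,"dy": 0.7,"dz": 0,"ax": 0,"ay": 0,"az": 0},{"dx": 0,"dy": 0.7,"dz": 0,"ax": 0,"ay": 0,"az": 0},{"dx": 0,"dy": 0.5,"dz": 0,"ax": 0,"ay": 0,"az": 0},{"dx": 0,"dy": 0.3,"dz": 0,"ax": 0,"ay": 0,"az": 0},{"dx": 0,"dy": 0,"dz": 0.15,"ax": 0,"ay": 0,"az": 0},{"dx": 0,"dy": 0,"dz": 0.25,"ax": 0,"ay": 0,"az": 0},{"dx": 0,"dy": 0,"dz": 0.07,"ax": 0,"ay": 0,"az": 0},{"dx": 0,"dy": 0,"dz": 0,"ax": 0,"ay": 0,"az": 0}]'

```text
t: 20.12
ee_pos: [470.0, -267.4, 80.6]
orientation: [0.996, 0.091, -0.001, -0.001]
contact_force: [0.2, 0.4, -6.9]
grip_width: 21.0
gripper_force: 118.6
```

Emit:
move_arm --targets '[{"dx": 0,"dy": 0,"dz": 0.04,"ax": 0,"ay": 0,"az": 0},{"dx": 0,"dy": 0,"dz": 0.04,"ax": 0,"ay": 0,"az": 0},{"dx": 0,"dy": 0,"dz": 0.04,"ax": 0,"ay": 0,"az": 0},{"dx": 0,"dy": 0,"dz": 0.02,"ax": 0,"ay": 0,"az": 0},{"dx": 0,"dy": 0,"dz": 0,"ax": 0,"ay": 0,"az": 0}]'

```text
t: 20.75
ee_pos: [470.6, -268.9, 73.6]
orientation: [0.996, 0.09, 0.0, 0.0]
contact_force: [-2.2, 1.5, 1.5]
grip_width: 21.0
gripper_force: 119.7
```

Carry on down with the right side, feeling for the stop.

Emit:
move_arm --targets '[{"dx": 0,"dy": 0,"dz": 0.04,"ax": 0,"ay": 0,"az": 0},{"dx": 0,"dy": 0,"dz": 0.03,"ax": 0,"ay": 0,"az": 0},{"dx": 0,"dy": 0,"dz": 0.02,"ax": 0,"ay": 0,"az": 0},{"dx": 0,"dy": 0,"dz": 0,"ax": 0,"ay": 0,"az": 0}]'

```text
t: 21.25
ee_pos: [470.7, -269.6, 67.7]
orientation: [0.996, 0.089, 0.001, 0.001]
contact_force: [-1.3, -2.8, 0.4]
grip_width: 21.1
gripper_force: 119.8
```

Emit:
move_arm --targets '[{"dx": 0,"dy": 0,"dz": 0.02,"ax": 0,"ay": 0,"az": 0},{"dx": 0,"dy": 0,"dz": 0.02,"ax": 0,"ay": 0,"az": 0},{"dx": 0,"dy": 0,"dz": 0,"ax": 0,"ay": 0,"az": 0}]'

```text
t: 21.62
ee_pos: [470.7, -269.8, 65.4]
orientation: [0.996, 0.089, 0.001, 0.001]
contact_force: [-0.9, -5.3, 2.6]
grip_width: 21.3
gripper_force: 120.0
```

Emit:
move_arm --targets '[{"dx": 0,"dy": 0,"dz": 0.02,"ax": 0,"ay": 0,"az": 0},{"dx": 0,"dy": 0,"dz": 0.02,"ax": 0,"ay": 0,"az": 0},{"dx": 0,"dy": 0,"dz": 0,"ax": 0,"ay": 0,"az": 0}]'

```text
t: 22.0
ee_pos: [470.7, -270.0, 64.9]
orientation: [0.996, 0.089, 0.001, 0.001]
contact_force: [-7.2, -2.8, 16.7]
grip_width: 21.0
gripper_force: 122.3
```

The right end has reached the stop at about 65. Left again.

Emit:
move_arm --targets '[{"dx": 0,"dy": 0,"dz": -0.15,"ax": 0,"ay": 0,"az": 0},{"dx": 0,"dy": 0,"dz": -0.4,"ax": 0,"ay": 0,"az": 0},{"dx": 0,"dy": -0.1,"dz": -0.2,"ax": 0,"ay": 0,"az": 0},{"dx": 0,"dy": -0.4,"dz": 0,"ax": 0,"ay": 0,"az": 0},{"dx": 0,"dy": -0.6,"dz": 0,"ax": 0,"ay": 0,"az": 0},{"dx": 0,"dy": -0.7,"dz": 0,"ax": 0,"ay": 0,"az": 0},{"dx": 0,"dy": -0.7,"dz": 0,"ax": 0,"ay": 0,"az": 0},{"dx": 0,"dy": -0.5,"dz": 0,"ax": 0,"ay": 0,"az": 0},{"dx": 0,"dy": -0.3,"dz": 0,"ax": 0,"ay": 0,"az": 0},{"dx": 0,"dy": 0,"dz": 0.2,"ax": 0,"ay": 0,"az": 0},{"dx": 0,"dy": 0,"dz": 0.3,"ax": 0,"ay": 0,"az": 0},{"dx": 0,"dy": 0,"dz": 0.11,"ax": 0,"ay": 0,"az": 0},{"dx": 0,"dy": 0,"dz": 0,"ax": 0,"ay": 0,"az": 0}]'

```text
t: 23.62
ee_pos: [434.2, -74.0, 70.3]
orientation: [0.996, 0.089, -0.001, -0.0]
contact_force: [0.5, 0.2, -5.7]
grip_width: 20.7
gripper_force: 118.5
```

Emit:
move_arm --targets '[{"dx": 0,"dy": 0,"dz": 0.03,"ax": 0,"ay": 0,"az": 0},{"dx": 0,"dy": 0,"dz": 0.03,"ax": 0,"ay": 0,"az": 0},{"dx": 0,"dy": 0,"dz": 0.02,"ax": 0,"ay": 0,"az": 0},{"dx": 0,"dy": 0,"dz": 0,"ax": 0,"ay": 0,"az": 0}]'

```text
t: 24.12
ee_pos: [435.2, -73.9, 66.9]
orientation: [0.996, 0.09, 0.0, 0.0]
contact_force: [-1.8, -0.9, 0.7]
grip_width: 21.2
gripper_force: 119.7
```

Emit:
move_arm --targets '[{"dx": 0,"dy": 0,"dz": 0.02,"ax": 0,"ay": 0,"az": 0},{"dx": 0,"dy": 0,"dz": 0.02,"ax": 0,"ay": 0,"az": 0},{"dx": 0,"dy": 0,"dz": 0,"ax": 0,"ay": 0,"az": 0}]'

```text
t: 24.5
ee_pos: [435.2, -73.7, 65.0]
orientation: [0.996, 0.09, 0.0, 0.0]
contact_force: [-5.6, 0.4, 11.9]
grip_width: 21.1
gripper_force: 121.2
```

Emit:
move_arm --targets '[{"dx": 0,"dy": 0,"dz": 0.02,"ax": 0,"ay": 0,"az": 0},{"dx": 0,"dy": 0,"dz": 0.01,"ax": 0,"ay": 0,"az": 0},{"dx": 0,"dy": 0,"dz": 0,"ax": 0,"ay": 0,"az": 0}]'

```text
t: 24.88
ee_pos: [435.1, -73.7, 64.6]
orientation: [0.996, 0.09, 0.0, 0.0]
contact_force: [-12.1, 1.7, 28.8]
grip_width: 20.8
gripper_force: 123.7
```

Emit:
move_arm --targets '[{"dx": 0,"dy": 0,"dz": -0.15,"ax": 0,"ay": 0,"az": 0},{"dx": 0,"dy": 0,"dz": -0.4,"ax": 0,"ay": 0,"az": 0},{"dx": 0,"dy": 0.1,"dz": -0.2,"ax": 0,"ay": 0,"az": 0},{"dx": 0,"dy": 0.4,"dz": 0,"ax": 0,"ay": 0,"az": 0},{"dx": 0,"dy": 0.6,"dz": 0,"ax": 0,"ay": 0,"az": 0},{"dx": 0,"dy": 0.7,"dz": 0,"ax": 0,"ay": 0,"az": 0},{"dx": 0,"dy": 0.7,"dz": 0,"ax": 0,"ay": 0,"az": 0},{"dx": 0,"dy": 0.5,"dz": 0,"ax": 0,"ay": 0,"az": 0},{"dx": 0,"dy": 0.27,"dz": 0,"ax": 0,"ay": 0,"az": 0},{"dx": 0,"dy": 0,"dz": 0.2,"ax": 0,"ay": 0,"az": 0},{"dx": 0,"dy": 0,"dz": 0.3,"ax": 0,"ay": 0,"az": 0},{"dx": 0,"dy": 0,"dz": 0.15,"ax": 0,"ay": 0,"az": 0},{"dx": 0,"dy": 0,"dz": 0.03,"ax": 0,"ay": 0,"az": 0},{"dx": 0,"dy": 0,"dz": 0.03,"ax": 0,"ay": 0,"az": 0},{"dx": 0,"dy": 0,"dz": 0.03,"ax": 0,"ay": 0,"az": 0},{"dx": 0,"dy": 0,"dz": 0,"ax": 0,"ay": 0,"az": 0}]'

```text
t: 26.88
ee_pos: [469.6, -265.4, 65.1]
orientation: [0.996, 0.09, -0.001, -0.001]
contact_force: [-7.9, 5.7, 12.5]
grip_width: 20.8
gripper_force: 121.5
```

Emit:
move_arm --targets '[{"dx": 0,"dy": 0,"dz": -0.15,"ax": 0,"ay": 0,"az": 0},{"dx": 0,"dy": 0,"dz": -0.4,"ax": 0,"ay": 0,"az": 0},{"dx": 0,"dy": 0.15,"dz": -0.2,"ax": 0,"ay": 0,"az": 0},{"dx": -0.02,"dy": 0.4,"dz": 0,"ax": 0,"ay": 0,"az": 0},{"dx": -0.03,"dy": 0.6,"dz": 0,"ax": 0,"ay": 0,"az": 0},{"dx": -0.03,"dy": 0.6,"dz": 0,"ax": 0,"ay": 0,"az": 0},{"dx": -0.02,"dy": 0.45,"dz": 0.1,"ax": 0,"ay": 0,"az": 0},{"dx": 0,"dy": 0.23,"dz": 0.3,"ax": 0,"ay": 0,"az": 0},{"dx": 0,"dy": 0,"dz": 0.4,"ax": 0,"ay": 0,"az": 0},{"dx": 0,"dy": 0,"dz": 0.4,"ax": 0,"ay": 0,"az": 0},{"dx": 0,"dy": 0,"dz": 0.2,"ax": 0,"ay": 0,"az": 0},{"dx": 0,"dy": 0,"dz": 0,"ax": 0,"ay": 0,"az": 0}]'

```text
t: 28.38
ee_pos: [489.5, -410.4, 22.3]
orientation: [0.996, 0.09, -0.001, -0.001]
contact_force: [0.7, -0.1, -7.4]
grip_width: 20.9
gripper_force: 118.6
```

Run:
```python
from h import *
to(490,-410,12,10.3)
```

```text
t 28.375 p [ 489.54 -410.44   22.29] yaw 10.33531445212163 z [-0.  0. -1.] F [ 0.73 -0.05 -7.39] w 20.914261567479738 118.60644578933716
units [ 0.01 -0.01  0.17] 0.0070628904243257296
```

Emit:
move_arm --targets '[{"dx": 0,"dy": 0,"dz": 0.06,"ax": 0,"ay": 0,"az": 0},{"dx": 0,"dy": 0,"dz": 0.05,"ax": 0,"ay": 0,"az": 0},{"dx": 0,"dy": 0,"dz": 0.03,"ax": 0,"ay": 0,"az": 0},{"dx": 0,"dy": 0,"dz": 0,"ax": 0,"ay": 0,"az": 0}]'

```text
t: 28.88
ee_pos: [490.1, -411.3, 15.4]
orientation: [0.996, 0.09, 0.0, 0.0]
contact_force: [-0.4, -0.4, -7.3]
grip_width: 21.0
gripper_force: 118.6
```

Emit:
move_arm --targets '[{"dx": 0,"dy": 0,"dz": 0.03,"ax": 0,"ay": 0,"az": 0},{"dx": 0,"dy": 0,"dz": 0.02,"ax": 0,"ay": 0,"az": 0},{"dx": 0,"dy": 0,"dz": 0,"ax": 0,"ay": 0,"az": 0}]'

```text
t: 29.25
ee_pos: [490.3, -411.5, 13.1]
orientation: [0.996, 0.09, 0.0, 0.0]
contact_force: [-1.8, 0.4, -0.4]
grip_width: 20.7
gripper_force: 119.7
```

Resting now. I release and lift.

Emit:
move_arm --targets '[{"dx": 0,"dy": 0,"dz": 0.01,"ax": 0,"ay": 0,"az": 0},{"dx": 0,"dy": 0,"dz": 0,"ax": 0,"ay": 0,"az": 0},{"dx": 0,"dy": 0,"dz": 0,"ax": 0,"ay": 0,"az": 0},{"dx": 0,"dy": 0,"dz": 0,"ax": 0,"ay": 0,"az": 0},{"dx": 0,"dy": 0,"dz": 0,"ax": 0,"ay": 0,"az": 0},{"dx": 0,"dy": 0,"dz": -0.2,"ax": 0,"ay": 0,"az": 0},{"dx": 0,"dy": 0,"dz": -0.6,"ax": 0,"ay": 0,"az": 0},{"dx": 0,"dy": 0,"dz": -0.8,"ax": 0,"ay": 0,"az": 0},{"dx": 0,"dy": 0,"dz": -0.7,"ax": 0,"ay": 0,"az": 0},{"dx": 0,"dy": 0,"dz": -0.2,"ax": 0,"ay": 0,"az": 0},{"dx": 0,"dy": 0,"dz": 0,"ax": 0,"ay": 0,"az": 0}]' --claw 1 --squeeze 40

```text
t: 30.62
ee_pos: [490.3, -411.5, 162.7]
orientation: [0.996, 0.09, 0.001, 0.001]
contact_force: [-0.5, -0.1, -0.3]
grip_width: 85.7
gripper_force: 0.0
```

Run:
```python
from h import *
to(495,-165,160,10.3)
b=grab_frame("scene"); a=grab_frame("top"); cv2.imwrite("pics/t3.png",a[:,:,::-1]);cv2.imwrite("pics/s3.png",b[:,:,::-1])
o=np.hstack([cv2.resize(a[195:265,325:435],None,fx=5,fy=5,interpolation=2)[:,:550],cv2.resize(b[240:310,280:340],None,fx=5,fy=5,interpolation=2)[:,:250]])
cv2.imwrite("pics/c3.png",o[:,:,::-1])
for c in("top","scene"):
  for l,z in(("casting_center",69),("ear_left",54),("ear_right",54)): print(c,l,[(np.round(d["position"]),round(d["p"],2),ray(c,d["position"],z)) for d in spotter.tip_of(c,l)[:2]])
```

```text
t 30.625 p [ 490.33 -411.48  162.66] yaw 10.298570648341727 z [ 0. -0. -1.] F [-0.54 -0.13 -0.29] w 85.67578167739876 0.0
units [ 0.81 -4.03  0.04] -0.0002858703316547917
top casting_center [(array([357., 229.]), 0.61, array([ 488.61, -164.35,   69.  ]))]
top ear_left [(array([331., 230.]), 0.69, array([482.97, -69.25,  54.  ]))]
top ear_right [(array([379., 222.]), 0.65, array([ 519.54, -251.74,   54.  ])), (array([360., 230.]), 0.62, array([ 488.57, -178.99,   54.  ]))]
scene casting_center [(array([308., 273.]), 0.92, array([ 495.23, -161.24,   69.  ])), (array([355., 318.]), 0.22, array([ 515.05, -418.54,   69.  ]))]
scene ear_left [(array([291., 261.]), 0.87, array([482.11, -68.2 ,  54.  ]))]
scene ear_right [(array([325., 291.]), 0.68, array([ 502.96, -258.18,   54.  ])), (array([310., 284.]), 0.67, array([ 475.57, -198.57,   54.  ]))]
```

View pics/c3.png

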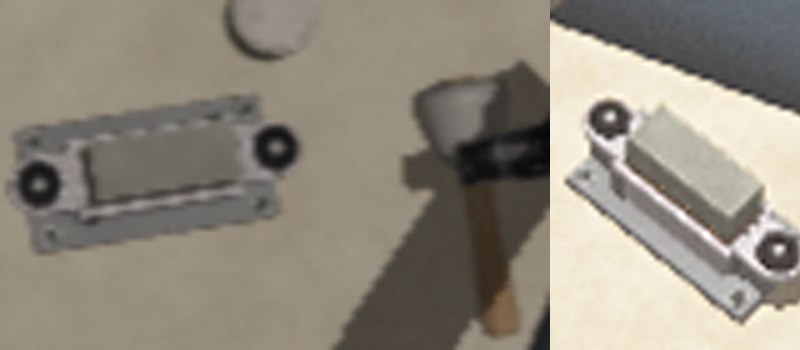

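The crop shows the frame seated level on the plate, with pads at (39,185) and (276,149) in the left view and the block standing free above it. The mallet lies clear on the bench.

Run:
```python
from h import *
from scipy.optimize import least_squares as ls
def up(o,k,P): return np.array([np.array(o)+(np.array(p)+.5)/k-.5 for p in P])
T=up((325,195),5,[(39,185),(276,149),(83,150),(237,125),(246,182),(90,207),(14,132),(258,97),(280,209),(36,252)])
S=up((280,240),5,[(60,118),(228,250)])
L=[(0,90,54),(0,-90,54),(22,55,88),(22,-55,88),(-22,-55,88),(-22,55,88),(48,95,12),(48,-95,12),(-48,-95,12),(-48,95,12)]
f=lambda p:np.r_[(proj("top",loc(p,L))-T).ravel(),1.5*(proj("scene",loc(p,L[:2]))-S).ravel()]
s=ls(f,[495,-165,.18],loss="soft_l1");print(s.x,s.fun)
print(manip.state()["joints"])
```

```text
[ 4.93166238e+02 -1.64489718e+02  1.78481389e-01] [-0.02388372  0.39007344 -0.02086626  0.36540261  0.74398818 -1.00441511
 -0.59063919 -0.48145455 -0.18241124 -0.10938147  1.44067588 -0.59122662
  0.1368132   0.11727155  0.04995382 -0.26902335  0.31648294  1.951599
  0.01665542  0.88049639 -0.29867244 -0.77625468 -0.0563729  -0.35715819]
[ 0.66774518  0.47625674 -0.04890525  1.69397277  0.02707597  0.97353449
 -0.78194062]
```

Emit:
move_arm --targets '[{"dx": 0,"dy": 0,"dz": 0,"ax": 0,"ay": 0,"az": -1},{"dx": 0,"dy": 0,"dz": 0,"ax": 0,"ay": 0,"az": -1},{"dx": 0,"dy": 0,"dz": 0,"ax": 0,"ay": 0,"az": -1},{"dx": 0,"dy": 0,"dz": 0,"ax": 0,"ay": 0,"az": -1},{"dx": 0,"dy": 0,"dz": 0,"ax": 0,"ay": 0,"az": -1},{"dx": 0,"dy": 0,"dz": 0,"ax": 0,"ay": 0,"az": -1},{"dx": 0,"dy": 0,"dz": 0,"ax": 0,"ay": 0,"az": -1},{"dx": 0,"dy": 0,"dz": 0,"ax": 0,"ay": 0,"az": -1},{"dx": 0,"dy": 0,"dz": 0,"ax": 0,"ay": 0,"az": -1},{"dx": 0,"dy": 0,"dz": 0,"ax": 0,"ay": 0,"az": -1},{"dx": 0,"dy": 0,"dz": 0,"ax": 0,"ay": 0,"az": -1},{"dx": 0,"dy": 0,"dz": 0,"ax": 0,"ay": 0,"az": -1},{"dx": 0,"dy": 0,"dz": 0,"ax": 0,"ay": 0,"az": -1},{"dx": 0,"dy": 0,"dz": 0,"ax": 0,"ay": 0,"az": -1},{"dx": 0,"dy": 0,"dz": 0,"ax": 0,"ay": 0,"az": -1},{"dx": 0,"dy": 0,"dz": 0,"ax": 0,"ay": 0,"az": -1},{"dx": 0,"dy": 0,"dz": 0,"ax": 0,"ay": 0,"az": -1},{"dx": 0,"dy": 0,"dz": 0,"ax": 0,"ay": 0,"az": -1}]'

```text
t: 33.28
ee_pos: [490.0, -411.4, 161.3]
orientation: [0.64, 0.769, -0.0, -0.0]
contact_force: [-0.7, -0.1, 0.8]
grip_width: 85.3
gripper_force: 0.0
```

Emit:
move_arm --targets '[{"dx": 0.2,"dy": 0.04,"dz": 0,"ax": 0,"ay": 0,"az": 0},{"dx": 0.5,"dy": 0.1,"dz": 0,"ax": 0,"ay": 0,"az": 0},{"dx": 0.7,"dy": 0.13,"dz": 0,"ax": 0,"ay": 0,"az": 0},{"dx": 0.8,"dy": 0.15,"dz": 0,"ax": 0,"ay": 0,"az": 0},{"dx": 0.8,"dy": 0.15,"dz": 0,"ax": 0,"ay": 0,"az": 0},{"dx": 0.6,"dy": 0.12,"dz": 0,"ax": 0,"ay": 0,"az": 0},{"dx": 0.44,"dy": 0.1,"dz": 0,"ax": 0,"ay": 0,"az": 0},{"dx": 0,"dy": 0,"dz": 0,"ax": 0,"ay": 0,"az": 0},{"dx": 0,"dy": 0,"dz": 0,"ax": 0,"ay": 0,"az": 0}]'

```text
t: 34.4
ee_pos: [493.2, -165.1, 161.7]
orientation: [0.641, 0.767, -0.0, 0.0]
contact_force: [-0.1, -0.3, 0.3]
grip_width: 85.6
gripper_force: 0.0
```

Run:
```python
from h import *
to(493.3,-164.6,56,100.25)
```

```text
t 34.4 p [ 493.24 -165.11  161.69] yaw 100.22548853230363 z [-0. -0. -1.] F [-0.15 -0.33  0.27] w 85.57196928495071 0.0
units [0.01 0.   1.76] -0.004902293539274183
```

Emit:
move_arm --targets '[{"dx": 0,"dy": 0,"dz": 0.2,"ax": 0,"ay": 0,"az": 0},{"dx": 0,"dy": 0,"dz": 0.4,"ax": 0,"ay": 0,"az": 0},{"dx": 0,"dy": 0,"dz": 0.45,"ax": 0,"ay": 0,"az": 0},{"dx": 0,"dy": 0,"dz": 0.4,"ax": 0,"ay": 0,"az": 0},{"dx": 0,"dy": 0,"dz": 0.2,"ax": 0,"ay": 0,"az": 0},{"dx": 0,"dy": 0,"dz": 0.08,"ax": 0,"ay": 0,"az": 0},{"dx": 0,"dy": 0,"dz": 0,"ax": 0,"ay": 0,"az": 0}]'

```text
t: 35.28
ee_pos: [493.7, -164.6, 58.0]
orientation: [0.641, 0.768, 0.0, 0.0]
contact_force: [0.3, 0.2, 0.5]
grip_width: 85.5
gripper_force: 0.0
```

Emit:
move_arm --targets '[{"dx": 0,"dy": 0,"dz": 0,"ax": 0,"ay": 0,"az": 0},{"dx": 0,"dy": 0,"dz": 0,"ax": 0,"ay": 0,"az": 0},{"dx": 0,"dy": 0,"dz": 0,"ax": 0,"ay": 0,"az": 0},{"dx": 0,"dy": 0,"dz": 0,"ax": 0,"ay": 0,"az": 0},{"dx": 0,"dy": 0,"dz": 0,"ax": 0,"ay": 0,"az": 0}]' --claw 0 --squeeze 50

```text
t: 35.9
ee_pos: [493.6, -164.6, 58.6]
orientation: [0.641, 0.768, -0.0, 0.0]
contact_force: [-1.6, -1.3, 6.2]
grip_width: 43.2
gripper_force: 53.9
```

Emit:
move_arm --targets '[{"dx": 0,"dy": 0,"dz": -0.1,"ax": 0,"ay": 0,"az": 0},{"dx": 0,"dy": 0,"dz": -0.2,"ax": 0,"ay": 0,"az": 0},{"dx": 0,"dy": 0,"dz": -0.4,"ax": 0,"ay": 0,"az": 0},{"dx": 0,"dy": 0,"dz": -0.6,"ax": 0,"ay": 0,"az": 0},{"dx": 0,"dy": 0,"dz": -0.6,"ax": 0,"ay": 0,"az": 0},{"dx": 0,"dy": 0,"dz": -0.4,"ax": 0,"ay": 0,"az": 0},{"dx": 0.15,"dy": 0.03,"dz": -0.1,"ax": 0,"ay": 0,"az": 0},{"dx": 0.35,"dy": 0.07,"dz": 0,"ax": 0,"ay": 0,"az": 0},{"dx": 0.6,"dy": 0.12,"dz": 0,"ax": 0,"ay": 0,"az": 0},{"dx": 0.75,"dy": 0.15,"dz": 0,"ax": 0,"ay": 0,"az": 0},{"dx": 0.8,"dy": 0.16,"dz": 0,"ax": 0,"ay": 0,"az": 0},{"dx": 0.8,"dy": 0.16,"dz": 0,"ax": 0,"ay": 0,"az": 0},{"dx": 0.8,"dy": 0.16,"dz": 0,"ax": 0,"ay": 0,"az": 0},{"dx": 0.8,"dy": 0.16,"dz": 0,"ax": 0,"ay": 0,"az": 0},{"dx": 0.8,"dy": 0.16,"dz": 0,"ax": 0,"ay": 0,"az": 0},{"dx": 0.6,"dy": 0.12,"dz": 0,"ax": 0,"ay": 0,"az": 0},{"dx": 0.4,"dy": 0.09,"dz": 0,"ax": 0,"ay": 0,"az": 0},{"dx": 0.26,"dy": 0.06,"dz": 0,"ax": 0,"ay": 0,"az": 0},{"dx": 0,"dy": 0,"dz": 0,"ax": 0,"ay": 0,"az": 0}]'

```text
t: 38.28
ee_pos: [501.2, 271.7, 201.2]
orientation: [0.64, 0.768, -0.001, -0.001]
contact_force: [0.4, 0.1, -4.3]
grip_width: 43.3
gripper_force: 52.7
```

Emit:
move_arm --targets '[{"dx": 0,"dy": 0,"dz": 0,"ax": 0,"ay": 0,"az": -0.5},{"dx": 0,"dy": 0,"dz": 0,"ax": 0,"ay": 0,"az": -1},{"dx": 0,"dy": 0,"dz": 0,"ax": 0,"ay": 0,"az": -1},{"dx": 0,"dy": 0,"dz": 0,"ax": 0,"ay": 0,"az": -1},{"dx": 0,"dy": 0,"dz": 0,"ax": 0,"ay": 0,"az": -1},{"dx": 0,"dy": 0,"dz": 0,"ax": 0,"ay": 0,"az": -1},{"dx": 0,"dy": 0,"dz": 0,"ax": 0,"ay": 0,"az": -1},{"dx": 0,"dy": 0,"dz": 0,"ax": 0,"ay": 0,"az": -1},{"dx": 0,"dy": 0,"dz": 0,"ax": 0,"ay": 0,"az": -1},{"dx": 0,"dy": 0,"dz": 0,"ax": 0,"ay": 0,"az": -1},{"dx": 0,"dy": 0,"dz": 0,"ax": 0,"ay": 0,"az": -1},{"dx": 0,"dy": 0,"dz": 0,"ax": 0,"ay": 0,"az": -1},{"dx": 0,"dy": 0,"dz": 0,"ax": 0,"ay": 0,"az": -1},{"dx": 0,"dy": 0,"dz": 0,"ax": 0,"ay": 0,"az": -1},{"dx": 0,"dy": 0,"dz": 0,"ax": 0,"ay": 0,"az": -0.4},{"dx": 0,"dy": 0,"dz": 0,"ax": 0,"ay": 0,"az": 0}]'

```text
t: 40.28
ee_pos: [502.3, 269.7, 201.6]
orientation: [0.09, 0.996, -0.001, -0.0]
contact_force: [-0.5, 0.4, -3.8]
grip_width: 42.7
gripper_force: 52.7
```

Run:
```python
from h import *
to(502.4,270.4,32,169.7)
a=cv2.imread("pics/t0.png"); b=cv2.imread("pics/s0.png")
p=[502.42,270.42,-.18]; out=[]
for im,c,(x0,y0) in((a,"top",(210,195)),(b,"scene",(225,190))):
    k=8; o=cv2.resize(im[y0:y0+60,x0:x0+48],None,fx=k,fy=k,interpolation=2)
    for L in([(75,52,12),(75,-52,12),(-75,-52,12),(-75,52,12)],[(43,48,22),(43,-48,22),(29,-48,22),(29,48,22)],[(-43,48,22),(-43,-48,22),(-29,-48,22),(-29,48,22)]):
        q=((proj(c,loc(p,L))-[x0,y0]+.5)*k-.5).astype(np.int32); cv2.polylines(o,[q],True,(255,0,0),1)
    out.append(o)
cv2.imwrite("pics/c4.png",np.hstack(out))
```

```text
t 40.275 p [502.31 269.68 201.63] yaw 169.67823292103537 z [-0. -0. -1.] F [-0.49  0.41 -3.85] w 42.735363166520045 52.71377742290497
units [0.   0.01 2.83] -0.004353415792922988
```

View pics/c4.png

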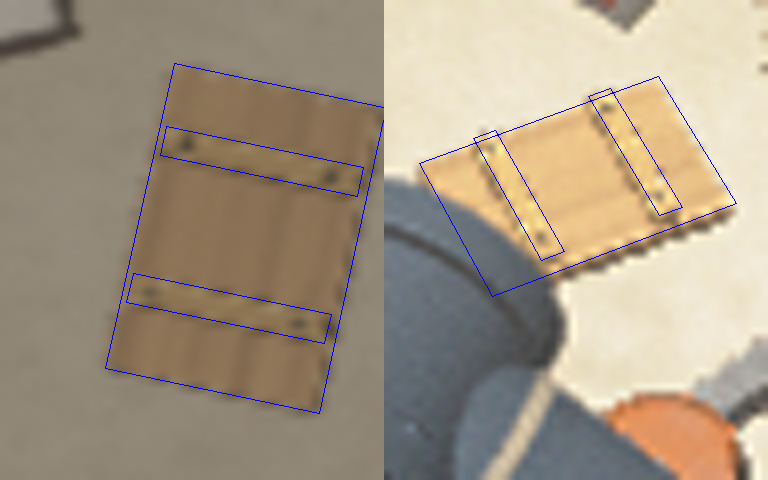

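The overlay matches the board and both battens within a couple of mm. I lower the block.

Emit:
move_arm --targets '[{"dx": 0,"dy": 0,"dz": 0.2,"ax": 0,"ay": 0,"az": 0},{"dx": 0,"dy": 0,"dz": 0.45,"ax": 0,"ay": 0,"az": 0},{"dx": 0,"dy": 0,"dz": 0.6,"ax": 0,"ay": 0,"az": 0},{"dx": 0,"dy": 0,"dz": 0.6,"ax": 0,"ay": 0,"az": 0},{"dx": 0,"dy": 0,"dz": 0.45,"ax": 0,"ay": 0,"az": 0},{"dx": 0,"dy": 0,"dz": 0.3,"ax": 0,"ay": 0,"az": 0},{"dx": 0,"dy": 0,"dz": 0.15,"ax": 0,"ay": 0,"az": 0},{"dx": 0,"dy": 0,"dz": 0,"ax": 0,"ay": 0,"az": 0},{"dx": 0,"dy": 0,"dz": 0,"ax": 0,"ay": 0,"az": 0}]'

```text
t: 41.4
ee_pos: [502.8, 271.4, 37.9]
orientation: [0.089, 0.996, 0.001, 0.001]
contact_force: [0.5, -0.1, -4.4]
grip_width: 43.2
gripper_force: 52.6
```

Emit:
move_arm --targets '[{"dx": 0,"dy": 0,"dz": 0.02,"ax": 0,"ay": 0,"az": 0},{"dx": 0,"dy": 0,"dz": 0.02,"ax": 0,"ay": 0,"az": 0},{"dx": 0,"dy": 0,"dz": 0,"ax": 0,"ay": 0,"az": 0}]'

```text
t: 41.78
ee_pos: [502.2, 270.7, 34.6]
orientation: [0.089, 0.996, -0.0, 0.0]
contact_force: [-0.1, 0.6, -4.8]
grip_width: 43.2
gripper_force: 52.6
```

Emit:
move_arm --targets '[{"dx": 0,"dy": 0,"dz": 0.02,"ax": 0,"ay": 0,"az": 0},{"dx": 0,"dy": 0,"dz": 0.02,"ax": 0,"ay": 0,"az": 0},{"dx": 0,"dy": 0,"dz": 0.01,"ax": 0,"ay": 0,"az": 0},{"dx": 0,"dy": 0,"dz": 0,"ax": 0,"ay": 0,"az": 0}]'

```text
t: 42.28
ee_pos: [502.1, 270.8, 31.4]
orientation: [0.089, 0.996, -0.0, -0.0]
contact_force: [-0.1, 0.1, -4.4]
grip_width: 43.0
gripper_force: 52.6
```

Emit:
move_arm --targets '[{"dx": 0,"dy": 0,"dz": 0.02,"ax": 0,"ay": 0,"az": 0},{"dx": 0,"dy": 0,"dz": 0.01,"ax": 0,"ay": 0,"az": 0},{"dx": 0,"dy": 0,"dz": 0,"ax": 0,"ay": 0,"az": 0}]'

```text
t: 42.65
ee_pos: [502.3, 270.9, 30.7]
orientation: [0.089, 0.996, -0.0, 0.0]
contact_force: [-1.8, -2.1, 4.9]
grip_width: 43.2
gripper_force: 53.9
```

Emit:
move_arm --targets '[{"dx": 0,"dy": 0,"dz": 0,"ax": 0,"ay": 0,"az": 0},{"dx": 0,"dy": 0,"dz": 0,"ax": 0,"ay": 0,"az": 0},{"dx": 0,"dy": 0,"dz": 0,"ax": 0,"ay": 0,"az": 0},{"dx": 0,"dy": 0,"dz": 0,"ax": 0,"ay": 0,"az": 0},{"dx": 0,"dy": 0,"dz": 0,"ax": 0,"ay": 0,"az": 0},{"dx": 0,"dy": 0,"dz": -0.15,"ax": 0,"ay": 0,"az": 0},{"dx": 0,"dy": 0,"dz": -0.4,"ax": 0,"ay": 0,"az": 0},{"dx": 0,"dy": 0,"dz": -0.7,"ax": 0,"ay": 0,"az": 0},{"dx": 0,"dy": 0,"dz": -0.7,"ax": 0,"ay": 0,"az": 0},{"dx": 0,"dy": 0,"dz": -0.7,"ax": 0,"ay": 0,"az": 0},{"dx": 0,"dy": 0.4,"dz": -0.4,"ax": 0,"ay": 0,"az": 0},{"dx": 0,"dy": 0.7,"dz": 0,"ax": 0,"ay": 0,"az": 0},{"dx": 0,"dy": 0.7,"dz": 0,"ax": 0,"ay": 0,"az": 0},{"dx": 0,"dy": 0.5,"dz": 0,"ax": 0,"ay": 0,"az": 0},{"dx": 0,"dy": 0,"dz": 0,"ax": 0,"ay": 0,"az": 0},{"dx": 0,"dy": 0,"dz": 0,"ax": 0,"ay": 0,"az": 0}]' --claw 1

```text
t: 44.65
ee_pos: [526.5, 405.9, 212.8]
orientation: [0.089, 0.996, -0.0, 0.0]
contact_force: [0.5, 0.3, 1.2]
grip_width: 85.3
gripper_force: 0.0
```

Run:
```python
from h import *
st()
a=grab_frame("top");b=grab_frame("scene")
o=np.hstack([cv2.resize(a[190:270,210:440],None,fx=2.4,fy=2.4,interpolation=2),cv2.resize(b[190:270,215:280],None,fx=2.4,fy=2.4,interpolation=2)])
o2=np.hstack([cv2.resize(a[195:265,205:275],None,fx=5,fy=5,interpolation=2),cv2.resize(b[185:255,215:285],None,fx=5,fy=5,interpolation=2)])
h=np.zeros((o.shape[0]+o2.shape[0],max(o.shape[1],o2.shape[1]),3),np.uint8); h[:o.shape[0],:o.shape[1]]=o; h[o.shape[0]:,:o2.shape[1]]=o2
print(h.shape); cv2.imwrite("pics/c5.png",h[:,:,::-1])
```

```text
t 44.65 p [526.55 405.85 212.78] yaw 169.79018342329033 z [ 0. -0. -1.] F [0.46 0.35 1.22] w 85.31509522793239 0.0
(542, 708, 3)
```

View pics/c5.png

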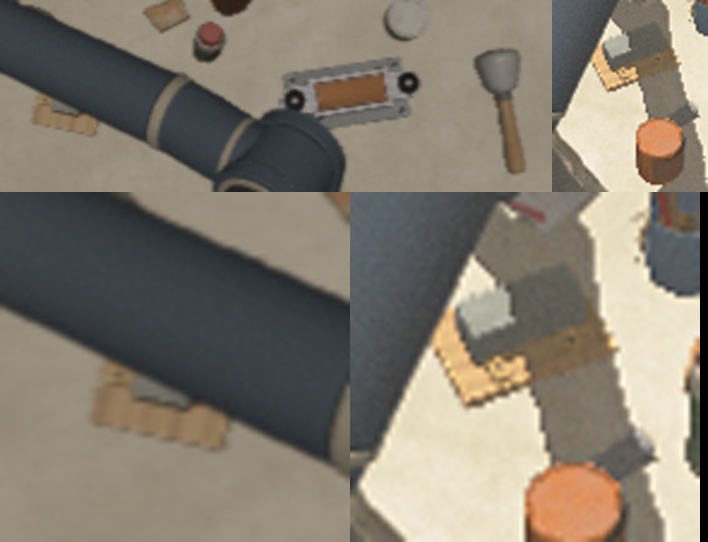

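The block lies along the board's length across both battens, at about (525,315) in the lower right view. The frame is down with the brown former showing at (350,92), and the mallet is clear at (505,110).

```bash
python3 -c "
from cell import manip
print(manip.close_job())"
```

```text
the job is handed in; nothing more can be done
None
```

The job is handed in at about 45 s: the frame is tapped down on the base plate at both ends, the mallet lies on the bench clear of the stand, and the block sits across both battens of the smaller board.

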